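# Clamp a rail in the guarded boring jig

### The arm

A 7-joint arm with a two-finger parallel gripper is mounted at the origin on a cart in front of the work surface, level with it; the furniture and walls round the work are solid. World frame = base frame: x ahead of the robot, y to its left, z up, the work surface at z = 0. Lengths are in mm, angles in rad, forces in N, time in s.
With the tool pointing down it reaches from about 400 to 875 mm from the base axis. Payload 4.4 kg.
Tool frame: the origin (TCP) lies between the finger pads; the fingertips stand ctrl.tcp_to_tips ahead of it and the grasp point (between the pads) lies 8 mm behind it (ctrl.tcp_to_tips is the distance from the TCP to the fingertips, in mm); z points along the fingers, y is the direction in which the jaws open and shut (so a half turn about z gives the same grasp; the last joint's range is limited). The gripper opens to 85 mm and grips with 20 to 120 N. Pads are 22 mm wide; open, the fingers measure 114 mm over their backs; the gripper's body (76 mm by 85 mm) begins 54 mm behind the grasp point. The pads swing forward as they close: fully open they stand 13 mm farther back than shut.
Start: joints at [1.041, 0.628, 0.038, 1.517, -0.027, 0.996, -0.02], TCP at [290.805, -581.335, 242.313] pointing down, gripper open.
Joint ranges: [-3.06, 3.06], [-0.37, 2.12], [-1.25, 1.32], [0.18, 2.47], [-1.1, 4.24], [0.23, 1.98], [-2.94, 2.94]. Speed limits (rad/s): [2.57, 2.57, 3.14, 3.14, 3.14, 3.14, 3.14].

### API

Orientations are given as [roll, pitch, yaw] about the fixed x, y, z axes, in that order (R = Rz(yaw) Ry(pitch) Rx(roll)).
In Python, from cell import ctrl gives the robot as it stands.
- The arm moves only by the tool send_rows, never from a script. Its argument "rows" is a list of rows, each an object of numbers: "x", "y", "z": the shift along the world's x, y, z in cm; "roll": the turn about the world's z in degrees; "claw": the closure, from 0 (fully open) to 1 (shut). A call has 1 to 5 rows; each row is the pose to reach, as a shift and turn from the pose commanded when the call began; what a row does not reach only later rows make up. A row lasts 1/12 s, in which the tool goes at most 41.7 mm and 7.16 degrees, less where a joint would pass 70% of its speed; a pose out of reach is approached as far as the arm can. A call with a gripper value outside its range is refused whole. The fingers move at their own pace and stop on an object; the grip force is fixed at half the most. Time passes only in rows, so rows that repeat a pose let the fingers close. It gives the time, the measured TCP pose, the force and the opening at its end, in the units of the state.
- ctrl.read_state(): the state, without advancing time (a new reading comes with each control period).
- ctrl.get_image(name): name is "scene" or "top"; returns (picture, depth): 420x560x3 uint8, blue, green, red; 420x560 float32, mm along the optical axis (not along the pixel's ray), 0 where there is no reading.
- ctrl.get_calibration(name): a dict with "intrinsics" (3x3 intrinsics, pixels), "T" (4x4, takes a point from camera to world coordinates). Camera axes: x right, y down, z forward; pixel columns grow to the right and rows downward; lengths in mm; the calibration is good to about 2 mm. A picture is of the moment at which its call begins. get_calibration takes no time and is no camera call.
- ctrl.finish_job(): hands the job in, once; it reports no verdict.
Trained networks look in the newest picture that a camera, given by its name, has taken for a name from the list of things; names that differ only in an ending like _2 or _b are one class to them, and where a whole thing is asked for, a point or a joint stands for the part that bears it (a point fixed in the world has none). Each returns a list of dicts, best first, with "confidence" (0 to 1); they miss things now and then, are a little off and sometimes report something else, mostly with a low value. They report only what shows in the picture. A call takes as long as a camera call.
- ctrl.recognise(camera, query): "uv" ([column, row] in pixels, amid what is visible of it).
- ctrl.regions_of(camera, query): "region" (420x560 bool, what is visible of it) and "uv" ([column, row] in pixels, amid what is visible of it).
- ctrl.place_of(camera, query): "uv" ([column, row] in pixels: a listed point, or the origin of a listed thing).
The state is a dict: "clock": time; "qpos": joint angles; "qd": joint speeds; "tau": joint torques, N m; "eef_pos": TCP position; "tool_rot": TCP orientation; "force": force on the tool from outside, world axes, zero at the start; "torque": the same for the moment, N m; "width": finger opening in mm.
Only numpy, scipy, OpenCV 4.12 (cv2) and the standard library are available. Lean on these libraries where they do the work, as an engineer would, in place of code of your own. Each camera call takes 0.05 s, during which the arm holds its last target. There are 200 camera calls.

### The job

Get the wooden rail ready for boring: push it with the fingertips along its channel until its inner end is fully home against the stop inside the guard, and only then reach down through the window in the guard's roof and press the clamp lever all the way down, so that the rubber pad holds the rail. Do not touch the guard or the edge of its window, do not lift or carry the rail, leave the tape measure, the offcut and the oil bottle where they are, and finish clear of everything.

Things in the scene. Friction and masses are not known exactly. Their poses are not given: they have to be found in the camera images.
- boring_jig: Dowel-boring jig fixed to the bench: aluminium plate 250 x 350 x 12 mm, drill head and grey motor at its -y end (up to y = -238, z = 116 mm). Origin on the bench; z up; +y runs along the rail channel out of the jig (robot's left), +x away from the robot. Channel: centre line x = 50 mm, two fences 20 mm high on the plate, 1.5 mm play each side; plate ends at y = 160, fences at y = 155 mm.
- guard: Fixed hood over the clamp and drill, not to be touched: grey sheet-steel roof, back and right wall, clear plastic front and left wall with a slot for the rail. Same origin and axes as the jig; spans x -140 to 105 mm, y -115 to 65 mm; flat roof, top at z = 117 mm (edging and screws 2 mm higher).
- window_centre (a point): Centre of the window in the guard's roof, level with the roof's top (jig frame x = -78, y = 0, z = 117 mm). The opening is 96 mm along the jig's x and 84 mm along its y, less 3 mm on each side for the black rubber edging, which is part of the guard. Axes as the jig's.
- lever (a joint): Lever of the hold-down clamp, rad: 0 raised (open), 0.45 fully down on its own rigid stop. Turns about the jig's y direction at x = -13, z = 62 mm (jig frame), points to -x, its end 92 mm from the axis. Linked to the clamp arm, which comes down with it. Its pivot is stiff: it stays where it is left. Pressing takes about 6 N, up to about 12 N when the pad meets the rail.
- press_point (a point): Point on top of the lever's black rubber grip (17 mm wide, 56 mm long), about 20 mm from its free end; moves with the lever. Jig frame: about x = -72, y = 0, z = 105 mm with the lever raised (12 mm below the roof's top, under the window); x = -85, z = 75 mm fully down (42 mm below it).
- rail_outer_end (a point): Centre of the rail's end face outside the guard (a small dowel hole marks it), 30 mm above the bench. The rail: loose planed softwood bar 50 x 180 x 36 mm (x, y, z), about 0.18 kg, flat on the plate in the channel, its own y axis pointing out of the jig. At the start it is 25 to 55 mm short of the stop; home, this face is at y = 150 mm in the jig's frame.
- rail_inner_end (a point): Centre of the rail's other end face, inside the guard, 180 mm from the outer one; home when it meets the stop's face.
- stop_face (a point): Centre of the face of the rigid steel stop plate inside the guard (jig frame x = 50, y = -30, z = 30 mm) that the rail's inner end is pushed against, along the jig's -y. Axes as the jig's.
- clamp_pad: Rubber foot, 18 mm across, on a spring spindle at the end of the clamp's arm, inside the guard; origin at the centre of its underside. The lever brings it down on the rail's top, where it presses with about 4.5 N when the lever is fully down.
- tape_measure: Bystander: tape measure, 38 x 85 x 60 mm, loose on the bench left of the guard's front. Origin at the centre of its underside.
- wood_block_0: Bystander: softwood offcut, 45 x 90 x 32 mm, loose on the bench behind the channel's outer end. Origin at the centre of its underside.
- oil_bottle: Bystander: brown plastic bottle with a black cap, 48 mm across, 134 mm high, standing loose on the bench behind the guard. Origin at the centre of its underside.

How it is judged:
By the outcome, as a careful person would: the job done as asked, in the order asked, and still so for the second after the job is handed in, with the robot touching nothing.
It also fails if it takes over 42 s, if anything falls off the work surface, if the arm or the gripper's body presses on something with over 40 N, if the wrist force passes 120 N, or if a joint passes its speed limit or range.

## Working session

There is one attempt and no reset: what is moved stays moved. The work goes in short steps, Python scripts to look and compute and a tool call to move; the robot and the scene stay as the last step left them, time stands still between calls to the robot, and variables do not carry over. Pictures are saved under pics/ and viewed, on a budget of 10 in all, crops included, one or two more only if the job needs it, and the job is handed in when it is done.

Besides the shell and the picture viewer there is one more tool, called as name([rows], argument=value, ...), one row to a line, values as JSON. send_rows: Moves the arm, as the interface text tells. Its arguments: {"type":"object","properties":{"rows":{"type":"array"}},"required":["rows"]}

```bash
mkdir -p pics
cat > h.py <<'E'
from cell import ctrl
import numpy as np, cv2
def w(cam,uv,d):
    c=ctrl.get_calibration(cam);K=np.array(c["intrinsics"]);T=np.array(c["T"])
    p=np.linalg.inv(K)@[uv[0],uv[1],1]*d
    return (T@np.r_[p,1])[:3]
def pz(cam,uv,z):
    a=w(cam,uv,0);b=w(cam,uv,1000);return a+(b-a)*(z-a[2])/(b[2]-a[2])
E
python3 - <<'E'
from h import *
s=ctrl.read_state();print({k:np.round(v,3) for k,v in s.items()},ctrl.tcp_to_tips)
P={}
for c in("scene","top"):
    im,d=ctrl.get_image(c);P[c]=d;cv2.imwrite(f"pics/{c}0.png",im)
    print(c,w(c,(280,210),0).round())
Z=dict(boring_jig=0,window_centre=117,press_point=105,rail_outer_end=30,stop_face=30,tape_measure=0,wood_block_0=0,oil_bottle=0)
for c in P:
    for n,z in Z.items():
        for r in ctrl.place_of(c,n)[:2]:
            u=np.round(r["uv"]).astype(int);dd=P[c][np.clip(u[1],0,419),np.clip(u[0],0,559)]
            print(c,n,round(r["confidence"],2),u,pz(c,r["uv"],z).round(1),"depthpt",w(c,r["uv"],dd).round(1) if dd else None)
E
```

```text
{'clock': np.float64(0.0), 'qpos': array([ 1.041,  0.629,  0.038,  1.518, -0.027,  0.996, -0.02 ]), 'qd': array([ 0.001,  0.003, -0.   , -0.   ,  0.001,  0.003,  0.   ]), 'tau': array([-1.0000e-03, -5.6339e+01,  1.2260e+00, -1.9344e+01,  1.1000e-02,
        1.1000e-02, -0.0000e+00]), 'eef_pos': array([ 290.544, -580.77 ,  241.399]), 'tool_rot': array([-3.14 ,  0.   ,  0.464]), 'force': array([ 0.528, -0.263, -0.524]), 'torque': array([ 0.005, -0.01 , -0.002]), 'width': np.float64(85.367)} 11.0
scene [ 353. -498.  691.]
top [467.  53. 935.]
scene boring_jig 0.81 [289 300] [598.3 -41.2   0. ] depthpt [ 557.3 -117.3  115.3]
scene window_centre 0.85 [246 282] [515.1 -57.  117. ] depthpt [539.5   9.2  30.8]
scene press_point 0.95 [246 286] [513.9 -55.4 105. ] depthpt [514.1 -54.6 104. ]
scene rail_outer_end 0.78 [242 222] [595.4 154.3  30. ] depthpt [589.  136.9  47.6]
scene tape_measure 0.8 [188 262] [468.3 130.3   0. ] depthpt [465.  112.1  20. ]
scene wood_block_0 0.88 [307 220] [729.1 124.6   0. ] depthpt [666.7  21.5 114.6]
scene oil_bottle 0.82 [356 258] [761.8 -12.1   0. ] depthpt [692.1 -94.8 117.7]
top boring_jig 0.71 [341 219] [592.4 -41.9   0. ] depthpt [576.5 -29.8 118.5]
top press_point 0.87 [356 251] [517.5 -56.7 105. ] depthpt [517.6 -56.8 103.9]
top rail_outer_end 0.87 [241 213] [604.8 164.   30. ] depthpt [609.2 167.6   0.9]
top tape_measure 0.84 [257 280] [469.8 134.    0. ] depthpt [469.6 129.2  56.4]
top wood_block_0 0.68 [264 155] [735.4 116.7   0. ] depthpt [725.6 114.3  34.4]
top oil_bottle 0.71 [323 144] [756.1 -10.2   0. ] depthpt [735.4  -5.7  67. ]
```

View pics/top0.png

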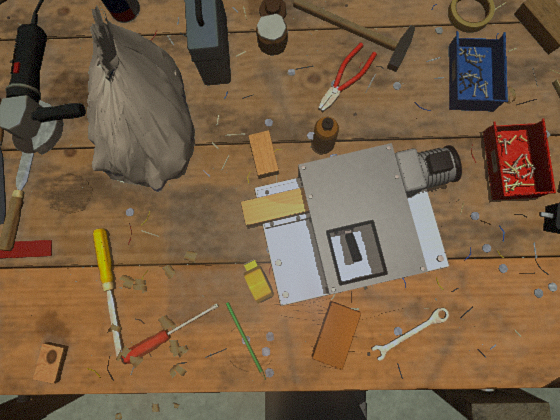

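View pics/scene0.png

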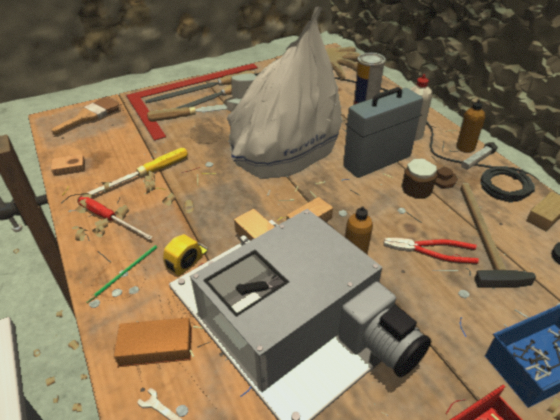

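The top view shows the jig turned slightly. The rail's outer end is at about (243,210), the window at (356,251) with the lever in it, and the tape at (257,280). Next I'll fit the jig pose from depth.

```bash
cat > fit.py <<'E'
from h import *
def cloud(c):
    im,d=ctrl.get_image(c);v,u=np.mgrid[0:420,0:560]
    k=ctrl.get_calibration(c);K=np.array(k["intrinsics"]);T=np.array(k["T"])
    p=(np.linalg.inv(K)@np.stack([u,v,np.ones_like(u)]).reshape(3,-1)*d.reshape(-1))
    p=(T[:3,:3]@p+T[:3,3:]).T.reshape(420,560,3);p[d==0]=np.nan
    return im,p
def comp(p,m,k=0):
    n,l,st,_=cv2.connectedComponentsWithStats(m.astype(np.uint8))
    return l==1+np.argsort(-st[1:,4])[k]
def box(q):
    r=cv2.minAreaRect(q[:,:2].astype(np.float32));return r,cv2.boxPoints(r).round(1)
E
python3 - <<'E'
from fit import *
for c in("top","scene"):
    im,p=cloud(c)
    inb=(p[...,0]>380)&(p[...,0]<800)&(p[...,1]>-250)&(p[...,1]<250)
    roof=comp(p,inb&(abs(p[...,2]-118)<4))
    r,b=box(p[roof]);print(c,"roof",np.round(r[0],1),np.round(r[1],1),r[2],b.tolist(),np.median(p[roof][:,2]))
    # rail top
    if c=="top":
        m=inb&(p[...,2]>44)&(p[...,2]<52)&(p[...,0]>560)&(p[...,0]<660)&(p[...,1]>40)
        q=p[comp(p,m)];r,b=box(q);print("rail",np.round(r[0],1),np.round(r[1],1),r[2],b.tolist(),np.median(q[:,2]))
        m=inb&(p[...,2]>25)&(p[...,2]<40)&(p[...,0]>660)&(p[...,1]>40)
        q=p[comp(p,m)];r,b=box(q);print("offcut",b.tolist())
    # window: hole contour of roof
    cn,h=cv2.findContours(roof.astype(np.uint8),cv2.RETR_CCOMP,cv2.CHAIN_APPROX_NONE)
    hs=[x for x,y in zip(cn,h[0]) if y[3]>=0];x=max(hs,key=len)[:,0]
    r,b=box(p[x[:,1],x[:,0]]);print("window",np.round(r[0],1),np.round(r[1],1),r[2])
E
```

```text
top roof [580.6 -67.7] [245.6 180.9] 11.780729293823242 [[441.8999938964844, -4.199999809265137], [478.79998779296875, -181.3000030517578], [719.2000122070312, -131.10000610351562], [682.2999877929688, 45.900001525878906]] 117.34425734894535
rail [614.8  97.4] [ 50.8 123.4] 11.62856388092041 [[577.5, 152.6999969482422], [602.2999877929688, 31.899999618530273], [652.0999755859375, 42.099998474121094], [627.2000122070312, 163.0]] 48.13422368878798
offcut [[682.0, 129.1999969482422], [691.4000244140625, 85.19999694824219], [780.7999877929688, 104.30000305175781], [771.4000244140625, 148.39999389648438]]
window [516.1 -55. ] [93.5 81.2] 11.837401390075684
scene roof [580.2 -65.6] [247.4 182.7] 11.524001121520996 [[440.70001220703125, -0.800000011920929], [477.20001220703125, -179.89999389648438], [719.5999755859375, -130.39999389648438], [683.0999755859375, 48.599998474121094]] 116.48414445843355
window [515.3 -54.8] [93.5 82.5] 11.34327220916748
```

Fit: jig yaw is 11.7° and its origin is at world (592.5, -38.7). The rail face is at jig y ≈ 190, about 40 mm short of the stop. I'll move over the outer end with the jaws shut and across the rail.

send_rows([
  {"x": 1.5, "y": 3.9, "z": 0, "roll": 3.8, "claw": 1},
  {"x": 3, "y": 7.7, "z": 0, "roll": 7.5, "claw": 1},
  {"x": 4.6, "y": 11.6, "z": 0, "roll": 11.3, "claw": 1},
  {"x": 6.1, "y": 15.4, "z": 0, "roll": 15, "claw": 1},
  {"x": 7.6, "y": 19.3, "z": 0, "roll": 18.8, "claw": 1},
])

```text
clock: 1.42
eef_pos: [367.3, -386.7, 242.5]
tool_rot: [3.141, -0.0, 0.795]
force: [0.7, -0.1, 0.8]
width: 25.3
```

send_rows([
  {"x": 1.5, "y": 3.9, "z": 0, "roll": 3.8, "claw": 1},
  {"x": 3, "y": 7.7, "z": 0, "roll": 7.5, "claw": 1},
  {"x": 4.6, "y": 11.6, "z": 0, "roll": 11.3, "claw": 1},
  {"x": 6.1, "y": 15.4, "z": 0, "roll": 15, "claw": 1},
  {"x": 7.6, "y": 19.3, "z": 0, "roll": 18.8, "claw": 1},
])

```text
clock: 1.83
eef_pos: [443.3, -193.9, 242.7]
tool_rot: [3.141, 0.0, 1.123]
force: [0.5, -0.5, -0.1]
width: 0.1
```

send_rows([
  {"x": 1.5, "y": 3.9, "z": 0, "roll": 3.8, "claw": 1},
  {"x": 3, "y": 7.7, "z": 0, "roll": 7.5, "claw": 1},
  {"x": 4.6, "y": 11.6, "z": 0, "roll": 11.3, "claw": 1},
  {"x": 6.1, "y": 15.4, "z": 0, "roll": 15, "claw": 1},
  {"x": 7.6, "y": 19.3, "z": 0, "roll": 18.8, "claw": 1},
])

```text
clock: 2.25
eef_pos: [519.3, -0.9, 242.6]
tool_rot: [3.141, 0.0, 1.451]
force: [0.8, -0.8, 0.4]
width: 0.0
```

send_rows([
  {"x": 1.5, "y": 3.9, "z": 0, "roll": 3.8, "claw": 1},
  {"x": 3, "y": 7.7, "z": 0, "roll": 7.5, "claw": 1},
  {"x": 4.6, "y": 11.6, "z": 0, "roll": 11.3, "claw": 1},
  {"x": 6.1, "y": 15.4, "z": 0, "roll": 15, "claw": 1},
  {"x": 7.6, "y": 19.3, "z": 0, "roll": 18.8, "claw": 1},
])

```text
clock: 2.67
eef_pos: [595.3, 191.9, 242.5]
tool_rot: [3.141, 0.0, 1.779]
force: [-0.0, 0.2, 1.0]
width: -0.3
```

send_rows([
  {"z": -4, "claw": 1},
  {"z": -8, "claw": 1},
  {"z": -12, "claw": 1},
  {"z": -15, "claw": 1},
  {"z": -17, "claw": 1},
])

```text
$.rows[0]: bad value
```

send_rows([
  {"z": -2, "claw": 1},
  {"z": -3.5, "claw": 1},
  {"z": -3.5, "claw": 1},
])

```text
$.rows[0]: bad value
```

Run:
```python
from h import *
im,d=ctrl.get_image("top");a=im[130:320,180:400]
im2,_=ctrl.get_image("scene");b=im2[150:340,130:350]
cv2.imwrite("pics/c1.png",cv2.resize(np.hstack([a,b]),(792,342),interpolation=2))
print(ctrl.read_state()["eef_pos"])
```

```text
[595.11492478 199.84232885 242.42627915]
```

View pics/c1.png

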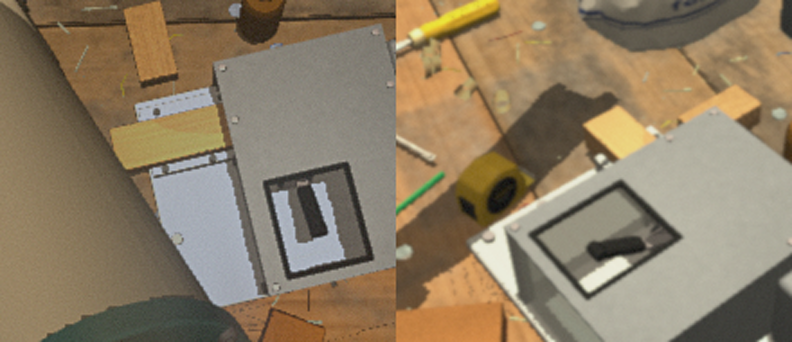

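All fields are required, so neither descent ran. The picture shows the rail unchanged and the arm hiding part of the top view. I'll resend the descent.

send_rows([
  {"x": 0, "y": 0, "roll": 0, "z": -4, "claw": 1},
  {"x": 0, "y": 0, "roll": 0, "z": -8, "claw": 1},
  {"x": 0, "y": 0, "roll": 0, "z": -12, "claw": 1},
  {"x": 0, "y": 0, "roll": 0, "z": -15, "claw": 1},
  {"x": 0, "y": 0, "roll": 0, "z": -17, "claw": 1},
])

```text
clock: 3.18
eef_pos: [592.7, 188.6, 68.8]
tool_rot: [-3.137, 0.001, 1.776]
force: [-0.1, 0.6, -0.8]
width: 0.0
```

send_rows([
  {"x": 0, "y": 0, "roll": 0, "z": -2, "claw": 1},
  {"x": 0, "y": 0, "roll": 0, "z": -3.5, "claw": 1},
  {"x": 0, "y": 0, "roll": 0, "z": -3.5, "claw": 1},
  {"x": 0, "y": 0, "roll": 0, "z": -3.5, "claw": 1},
])

```text
clock: 3.52
eef_pos: [594.2, 189.6, 36.8]
tool_rot: [-3.14, 0.0, 1.776]
force: [0.1, 0.3, -0.2]
width: 0.1
```

send_rows([
  {"x": 0.3, "y": -0.6, "z": 0, "roll": 0, "claw": 1},
  {"x": 0.4, "y": -1.2, "z": 0, "roll": 0, "claw": 1},
  {"x": 0.55, "y": -1.8, "z": 0, "roll": 0, "claw": 1},
  {"x": 0.7, "y": -2.35, "z": 0, "roll": 0, "claw": 1},
  {"x": 0.8, "y": -2.95, "z": 0, "roll": 0, "claw": 1},
])

```text
clock: 3.93
eef_pos: [603.6, 161.4, 38.5]
tool_rot: [3.139, -0.002, 1.776]
force: [-0.5, 2.8, 2.3]
width: 0.6
```

send_rows([
  {"x": 0.1, "y": -0.5, "z": 0, "roll": 0, "claw": 1},
  {"x": 0.2, "y": -1, "z": 0, "roll": 0, "claw": 1},
  {"x": 0.3, "y": -1.45, "z": 0, "roll": 0, "claw": 1},
  {"x": 0.35, "y": -1.8, "z": 0, "roll": 0, "claw": 1},
  {"x": 0.4, "y": -2, "z": 0, "roll": 0, "claw": 1},
])

```text
clock: 4.35
eef_pos: [606.7, 140.1, 37.3]
tool_rot: [-3.141, 0.0, 1.776]
force: [-0.3, 2.3, 3.2]
width: 0.3
```

send_rows([
  {"x": 0.05, "y": -0.2, "z": 0, "roll": 0, "claw": 1},
  {"x": 0.1, "y": -0.4, "z": 0, "roll": 0, "claw": 1},
  {"x": 0.1, "y": -0.6, "z": 0, "roll": 0, "claw": 1},
  {"x": 0.15, "y": -0.8, "z": 0, "roll": 0, "claw": 1},
  {"x": 0.15, "y": -0.8, "z": 0, "roll": 0, "claw": 1},
])

```text
clock: 4.77
eef_pos: [608.2, 132.0, 37.2]
tool_rot: [-3.141, 0.001, 1.776]
force: [0.0, 0.8, -0.1]
width: 0.4
```

send_rows([
  {"x": 0, "y": -0.1, "z": 0, "roll": 0, "claw": 1},
  {"x": 0.05, "y": -0.2, "z": 0, "roll": 0, "claw": 1},
  {"x": 0.05, "y": -0.3, "z": 0, "roll": 0, "claw": 1},
  {"x": 0.05, "y": -0.3, "z": 0, "roll": 0, "claw": 1},
])

```text
clock: 5.1
eef_pos: [608.5, 130.4, 37.3]
tool_rot: [3.141, -0.001, 1.777]
force: [-0.1, 4.0, 0.4]
width: -0.3
```

send_rows([
  {"x": 0, "y": -0.1, "z": 0, "roll": 0, "claw": 1},
  {"x": 0.05, "y": -0.2, "z": 0, "roll": 0, "claw": 1},
  {"x": 0.05, "y": -0.3, "z": 0, "roll": 0, "claw": 1},
  {"x": 0.05, "y": -0.3, "z": 0, "roll": 0, "claw": 1},
])

```text
clock: 5.43
eef_pos: [608.3, 130.2, 37.3]
tool_rot: [3.141, -0.004, 1.778]
force: [-2.4, 7.8, -0.1]
width: -0.2
```

send_rows([
  {"x": 0, "y": -0.1, "z": 0, "roll": 0, "claw": 1},
  {"x": 0.05, "y": -0.2, "z": 0, "roll": 0, "claw": 1},
  {"x": 0.05, "y": -0.2, "z": 0, "roll": 0, "claw": 1},
])

```text
clock: 5.68
eef_pos: [608.4, 130.2, 37.3]
tool_rot: [3.141, -0.007, 1.779]
force: [-2.2, 11.1, 0.4]
width: -0.1
```

The rail has stalled: force climbs to 11 N with no motion, and the TCP is at jig y ≈ 162, about 11 mm beyond the home face. I'll back off, rise and check.

send_rows([
  {"x": -0.1, "y": 0.5, "z": 0, "roll": 0, "claw": 1},
  {"x": -0.3, "y": 1.5, "z": 0, "roll": 0, "claw": 1},
  {"x": -0.7, "y": 3.5, "z": 0, "roll": 0, "claw": 1},
  {"x": -1.1, "y": 5.5, "z": 0.5, "roll": 0, "claw": 1},
  {"x": -1.1, "y": 5.5, "z": 4, "roll": 0, "claw": 1},
])

```text
clock: 6.1
eef_pos: [593.3, 183.1, 72.5]
tool_rot: [-3.131, -0.001, 1.781]
force: [-0.3, 0.9, 0.8]
width: -0.2
```

send_rows([
  {"x": 0, "y": 0, "z": 4, "roll": 0, "claw": 1},
  {"x": 0, "y": 0, "z": 8, "roll": 0, "claw": 1},
  {"x": 0, "y": 0, "z": 12, "roll": 0, "claw": 1},
  {"x": 0, "y": 0, "z": 15, "roll": 0, "claw": 1},
  {"x": 0, "y": 0, "z": 16, "roll": 0, "claw": 1},
])

```text
clock: 6.52
eef_pos: [601.1, 179.7, 242.7]
tool_rot: [3.133, 0.001, 1.775]
force: [1.2, 0.3, -0.1]
width: 0.2
```

Run:
```python
from fit import *
im,p=cloud("top");cv2.imwrite("pics/t2.png",im)
o=np.array([592.5,-38.7]);a=np.deg2rad(11.7);R=np.array([[np.cos(a),-np.sin(a)],[np.sin(a),np.cos(a)]])
q=(p[...,:2]-o)@R
m=(abs(p[...,2]-48)<4)&(abs(q[...,0]-50)<30)&(q[...,1]>66)&(q[...,1]<230)
if m.sum(): print(m.sum(),np.percentile(q[m],[0,1,50,99,100],axis=0).round(1))
for c in("top","scene"):
    if c=="scene": ctrl.get_image(c)
    for n,z in(("rail_outer_end",30),("press_point",105)):
        for r in ctrl.place_of(c,n)[:1]: print(c,n,((pz(c,r["uv"],z)[:2]-o)@R).round(1),r["confidence"])
print(ctrl.read_state()["eef_pos"])
```

```text
1006 [[ 22.6  66. ]
 [ 23.3  67. ]
 [ 47.7 107.2]
 [ 72.4 148.3]
 [ 73.3 149.4]]
top rail_outer_end [ 47.1 150.9] 0.64
top press_point [-75.9  -6.8] 0.63
scene rail_outer_end [ 38.9 153.4] 0.62
scene press_point [-72.4  -4.5] 0.86
[597.40994546 178.77720401 234.91583261]
```

The rail's outer edge now reads jig y ≈ 149.4, so it is home, and the lever is still raised. Next I'll move above the window.

send_rows([
  {"x": -1.1, "y": -3.5, "z": 0, "roll": 0, "claw": 1},
  {"x": -2.3, "y": -7, "z": 0, "roll": 0, "claw": 1},
  {"x": -3.5, "y": -10.5, "z": 0, "roll": 0, "claw": 1},
  {"x": -4.6, "y": -14, "z": 0, "roll": 0, "claw": 1},
  {"x": -5.8, "y": -17.5, "z": 0, "roll": 0, "claw": 1},
])

```text
clock: 7.23
eef_pos: [538.9, 3.0, 235.4]
tool_rot: [-3.138, -0.0, 1.777]
force: [0.4, -0.9, 0.7]
width: -0.2
```

send_rows([
  {"x": -1, "y": -3.2, "z": -2, "roll": 0, "claw": 1},
  {"x": -1.8, "y": -5.3, "z": -5, "roll": 0, "claw": 1},
  {"x": -1.9, "y": -5.8, "z": -7, "roll": 0, "claw": 1},
  {"x": -1.9, "y": -5.8, "z": -7, "roll": 0, "claw": 1},
  {"x": -1.9, "y": -5.8, "z": -7, "roll": 0, "claw": 1},
])

```text
clock: 7.65
eef_pos: [520.4, -53.0, 165.7]
tool_rot: [-3.138, -0.002, 1.776]
force: [1.1, 1.0, 1.3]
width: 0.4
```

Run:
```python
from fit import *
im,p=cloud("top");a=im[150:350,220:480]
im2,_=ctrl.get_image("scene");b=im2[170:370,130:390]
cv2.imwrite("pics/c3.png",cv2.resize(np.hstack([a,b]),(800,308),interpolation=2))
o=np.array([592.5,-38.7]);t=np.deg2rad(11.7);R=np.array([[np.cos(t),-np.sin(t)],[np.sin(t),np.cos(t)]])
s=ctrl.read_state();print(s["eef_pos"],(s["eef_pos"][:2]-o)@R,s["tool_rot"],s["clock"])
```

```text
[522.56215306 -51.7078034  167.76387727] [-71.12255232   1.44496902] [ 3.14035588e+00 -9.15494735e-04  1.77817040e+00] 7.75
```

View pics/c3.png

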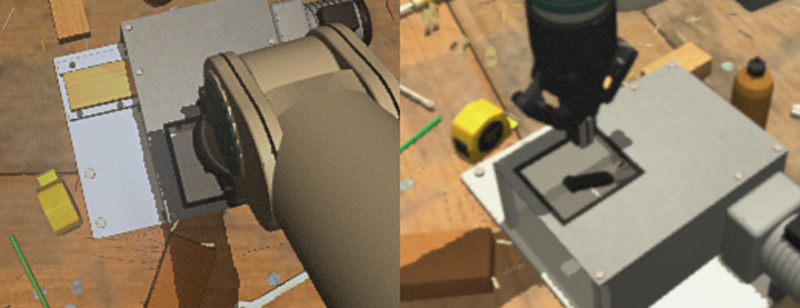

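The picture shows the fingertips above the window, but the gripper's knuckles stick out sideways. I'll measure their width against height before reaching in.

Run:
```python
from fit import *
o=np.array([592.5,-38.7]);t=np.deg2rad(11.7);R=np.array([[np.cos(t),-np.sin(t)],[np.sin(t),np.cos(t)]])
s=ctrl.read_state();e=s["eef_pos"];print(e)
im,p=cloud("scene")
q=(p[...,:2]-e[:2])@R;h=p[...,2]-(e[2]-11)
for z in range(-5,120,8):
    m=(h>=z)&(h<z+8)&(abs(q[...,0])<110)&(abs(q[...,1])<110)&(p[...,2]>135)
    if m.sum()>2: print(z,m.sum(),"x",np.percentile(q[m][:,0],[0,2,98,100]).round(),"y",np.percentile(q[m][:,1],[0,2,98,100]).round())
```

```text
[522.56215306 -51.7078034  167.76387727]
-5 3 x [-6. -6.  2.  2.] y [-10. -10.  -3.  -3.]
3 50 x [-12. -12.  13.  13.] y [-12. -12.   2.   5.]
11 68 x [-13. -13.  13.  13.] y [-12. -12.   5.   6.]
19 80 x [-14. -14.  14.  14.] y [-12. -12.   4.   8.]
27 64 x [-14. -14.  14.  14.] y [-12. -12.   1.   2.]
35 50 x [-14. -14.  13.  15.] y [-14. -13.  -6.  -6.]
43 145 x [-32. -30.  31.  33.] y [-15. -14.   4.  12.]
51 243 x [-39. -35.  37.  39.] y [-14. -14.   9.  11.]
59 164 x [-44. -42.  44.  49.] y [-17. -17.   9.  12.]
67 236 x [-49. -48.  48.  51.] y [-18. -18.   1.   3.]
75 232 x [-56. -53.  56.  60.] y [-18. -18.  -1.   3.]
83 345 x [-62. -61.  58.  62.] y [-19. -18.   8.  12.]
91 414 x [-60. -59.  59.  61.] y [-21. -20.  10.  13.]
99 289 x [-48. -47.  38.  47.] y [-21. -20.   4.   4.]
107 148 x [-42. -41.  38.  41.] y [-19. -18.   6.  10.]
115 82 x [-40. -39. -23. -21.] y [-12. -12.   6.   7.]
```

Within 44 mm of the tips the shut gripper is at most ±33 mm wide, against a window half-width of 45 mm. It clears if centred near jig x = -76. I'll shift and lower to just above the roof.

send_rows([
  {"x": -0.4, "y": -0.3, "z": 0, "roll": 0, "claw": 1},
  {"x": -0.4, "y": -0.3, "z": -1, "roll": 0, "claw": 1},
  {"x": -0.4, "y": -0.3, "z": -2, "roll": 0, "claw": 1},
  {"x": -0.4, "y": -0.3, "z": -2.5, "roll": 0, "claw": 1},
  {"x": -0.4, "y": -0.3, "z": -2.5, "roll": 0, "claw": 1},
])

```text
clock: 8.22
eef_pos: [516.5, -56.1, 140.8]
tool_rot: [-3.139, -0.001, 1.777]
force: [0.1, -0.2, -0.5]
width: -0.2
```

send_rows([
  {"x": 0, "y": 0, "z": 0, "roll": 0, "claw": 1},
  {"x": 0, "y": 0, "z": 0, "roll": 0, "claw": 1},
])

```text
clock: 8.38
eef_pos: [517.8, -56.1, 142.3]
tool_rot: [3.142, -0.0, 1.776]
force: [-0.5, -0.1, 0.1]
width: 0.2
```

Run:
```python
from fit import *
o=np.array([592.5,-38.7]);t=np.deg2rad(11.7);R=np.array([[np.cos(t),-np.sin(t)],[np.sin(t),np.cos(t)]])
im2,_=ctrl.get_image("scene");b=im2[200:350,150:350]
cv2.imwrite("pics/c4.png",cv2.resize(b,(640,480),interpolation=2))
s=ctrl.read_state();print(s["eef_pos"],(s["eef_pos"][:2]-o)@R,s["force"])
```

```text
[517.87201105 -56.17361904 142.41868496] [-76.62085704  -1.97695831] [-0.09616153  0.50941799 -0.46468327]
```

View pics/c4.png

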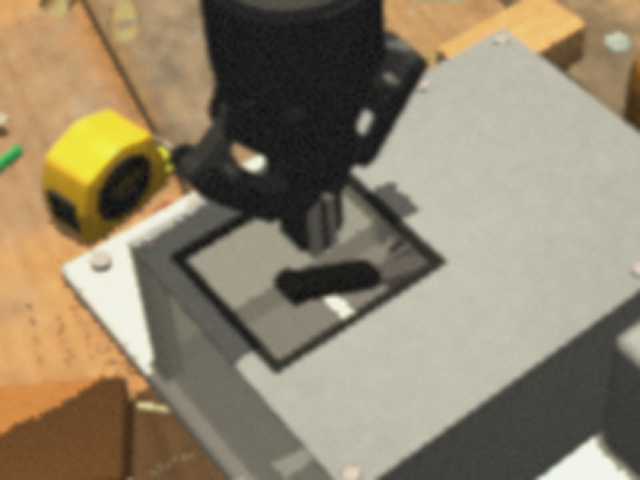

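The fingertips (about 320,225 in the crop) are centred over the grip within the black edging. I'll press down in steps.

send_rows([
  {"x": 0, "y": 0.1, "z": -0.8, "roll": 0, "claw": 1},
  {"x": 0, "y": 0.1, "z": -1.6, "roll": 0, "claw": 1},
  {"x": 0, "y": 0.1, "z": -2.2, "roll": 0, "claw": 1},
  {"x": 0, "y": 0.1, "z": -2.8, "roll": 0, "claw": 1},
  {"x": 0, "y": 0.1, "z": -3.2, "roll": 0, "claw": 1},
])

```text
clock: 8.85
eef_pos: [517.2, -55.3, 109.7]
tool_rot: [-3.14, 0.0, 1.776]
force: [-1.1, 0.8, 6.8]
width: 0.3
```

send_rows([
  {"x": 0, "y": 0, "z": -0.5, "roll": 0, "claw": 1},
  {"x": 0, "y": 0, "z": -1, "roll": 0, "claw": 1},
  {"x": 0, "y": 0, "z": -1.4, "roll": 0, "claw": 1},
  {"x": 0, "y": 0, "z": -1.8, "roll": 0, "claw": 1},
  {"x": 0, "y": 0, "z": -1.8, "roll": 0, "claw": 1},
])

```text
clock: 9.27
eef_pos: [516.6, -55.6, 91.5]
tool_rot: [-3.139, 0.0, 1.776]
force: [-1.3, -0.5, 0.2]
width: -0.2
```

send_rows([
  {"x": 0, "y": 0, "z": -0.2, "roll": 0, "claw": 1},
  {"x": 0, "y": 0, "z": -0.4, "roll": 0, "claw": 1},
  {"x": 0, "y": 0, "z": -0.6, "roll": 0, "claw": 1},
  {"x": 0, "y": 0, "z": -0.6, "roll": 0, "claw": 1},
])

```text
clock: 9.6
eef_pos: [516.2, -55.7, 86.2]
tool_rot: [-3.139, 0.0, 1.776]
force: [-4.7, -1.7, 7.0]
width: -0.3
```

send_rows([
  {"x": 0, "y": 0, "z": -0.2, "roll": 0, "claw": 1},
  {"x": 0, "y": 0, "z": -0.4, "roll": 0, "claw": 1},
  {"x": 0, "y": 0, "z": -0.4, "roll": 0, "claw": 1},
])

```text
clock: 9.85
eef_pos: [516.1, -55.7, 84.9]
tool_rot: [-3.139, 0.002, 1.776]
force: [-9.5, 0.4, 34.0]
width: 0.0
```

The force rose sharply to 34 N at tip z ≈ 74, the height expected at the lever's rigid stop. Withdrawing straight up.

send_rows([
  {"x": 0, "y": 0, "z": 0.8, "roll": 0, "claw": 1},
  {"x": 0, "y": 0, "z": 2, "roll": 0, "claw": 1},
  {"x": 0, "y": 0, "z": 4, "roll": 0, "claw": 1},
  {"x": 0, "y": 0, "z": 7, "roll": 0, "claw": 1},
  {"x": 0, "y": 0, "z": 10, "roll": 0, "claw": 1},
])

```text
clock: 10.27
eef_pos: [517.1, -55.0, 182.6]
tool_rot: [-3.14, -0.001, 1.777]
force: [1.0, 0.6, 0.4]
width: -0.3
```

send_rows([
  {"x": 0, "y": 0, "z": 4, "roll": 0, "claw": 1},
  {"x": 0, "y": -4, "z": 5, "roll": 0, "claw": 1},
  {"x": -1, "y": -8, "z": 5, "roll": 0, "claw": 1},
  {"x": -2, "y": -12, "z": 5, "roll": 0, "claw": 1},
  {"x": -3, "y": -16, "z": 5, "roll": 0, "claw": 1},
])

```text
clock: 10.68
eef_pos: [487.5, -216.9, 232.6]
tool_rot: [3.14, 0.001, 1.777]
force: [0.7, -0.0, 0.1]
width: 0.1
```

send_rows([
  {"x": -1, "y": -4, "z": 0, "roll": 0, "claw": 1},
  {"x": -2, "y": -8, "z": 0, "roll": 0, "claw": 1},
  {"x": -3, "y": -12, "z": 0, "roll": 0, "claw": 1},
  {"x": -4, "y": -16, "z": 0, "roll": 0, "claw": 1},
  {"x": -5, "y": -20, "z": 0, "roll": 0, "claw": 1},
])

```text
clock: 11.1
eef_pos: [436.9, -417.3, 231.9]
tool_rot: [3.141, 0.0, 1.776]
force: [1.4, -0.4, -0.7]
width: -0.1
```

Run:
```python
from fit import *
im,p=cloud("top");cv2.imwrite("pics/t5.png",cv2.resize(im[110:320,200:480],(800,600),interpolation=2))
o=np.array([592.5,-38.7]);a=np.deg2rad(11.7);R=np.array([[np.cos(a),-np.sin(a)],[np.sin(a),np.cos(a)]])
q=(p[...,:2]-o)@R
m=(abs(p[...,2]-48)<4)&(abs(q[...,0]-50)<30)&(q[...,1]>66)&(q[...,1]<230)
print("rail",np.percentile(q[m],[0,1,50,99,100],axis=0).round(1).tolist())
m=(abs(q[...,1])<6)&(q[...,0]<-45)&(q[...,0]>-115)&(p[...,2]>40)&(p[...,2]<114)
for x in range(-110,-45,8):
    k=m&(abs(q[...,0]-x)<4); print(x,k.sum(),np.median(p[k][:,2]).round(1) if k.sum() else "")
for n in("tape_measure","wood_block_0","oil_bottle"):
    print(n,[pz("top",r["uv"],0).round(1) for r in ctrl.place_of("top",n)[:1]])
s=ctrl.read_state();print(s["eef_pos"],s["force"],s["clock"])
```

```text
rail [[22.8, 66.1], [23.2, 66.8], [47.6, 107.5], [72.3, 148.6], [73.4, 149.5]]
-110 0 
-102 24 76.6
-94 26 76.6
-86 27 75.3
-78 25 74.2
-70 29 73.3
-62 26 72.7
-54 26 71.5
-46 17 70.0
tape_measure [array([460.7, 137.2,   0. ])]
wood_block_0 [array([734.2, 111.7,   0. ])]
oil_bottle [array([759.6, -11.9,   0. ])]
[ 436.74556779 -416.5049114   231.41732552] [-0.24419601  1.10355894 -0.16590944] 11.3
```

View pics/t5.png

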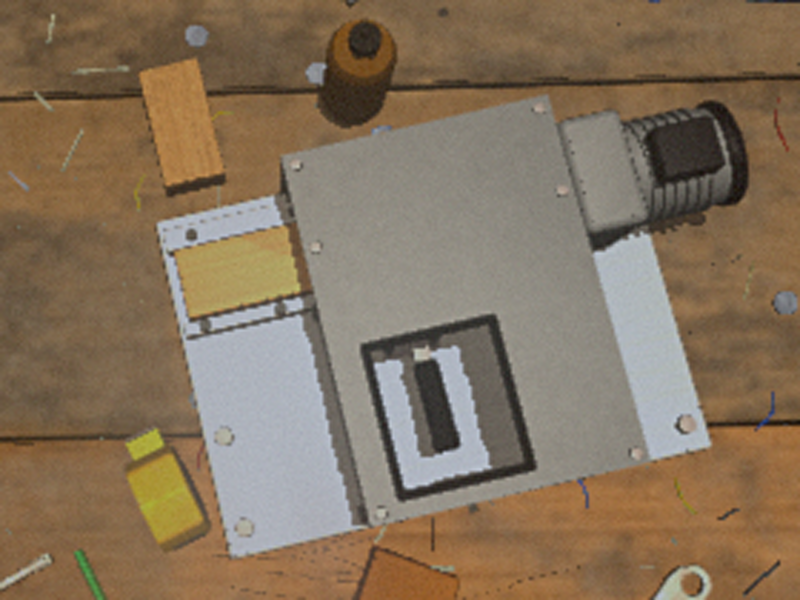

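The rail stayed home, the lever is down (about z 75 at the press point), and the bystanders are in place. Depth alone can't rule out a slightly incomplete stroke, though. There is plenty of time, so I'll repeat the press and hold it to confirm the stop.

send_rows([
  {"x": 1, "y": 4, "z": 0, "roll": 0, "claw": 1},
  {"x": 2, "y": 8, "z": 0, "roll": 0, "claw": 1},
  {"x": 3, "y": 12, "z": 0, "roll": 0, "claw": 1},
  {"x": 4, "y": 16, "z": 0, "roll": 0, "claw": 1},
  {"x": 5, "y": 20, "z": 0, "roll": 0, "claw": 1},
])

```text
clock: 11.72
eef_pos: [488.1, -211.2, 232.4]
tool_rot: [3.141, -0.001, 1.779]
force: [1.2, -0.4, 0.3]
width: 0.0
```

send_rows([
  {"x": 1, "y": 4, "z": 0, "roll": 0, "claw": 1},
  {"x": 2, "y": 8, "z": 0, "roll": 0, "claw": 1},
  {"x": 2.5, "y": 12, "z": 0, "roll": 0, "claw": 1},
  {"x": 3, "y": 15, "z": 0, "roll": 0, "claw": 1},
  {"x": 3, "y": 16, "z": 0, "roll": 0, "claw": 1},
])

```text
clock: 12.13
eef_pos: [518.3, -46.5, 232.8]
tool_rot: [3.139, -0.004, 1.787]
force: [-0.2, 0.2, -0.8]
width: -0.2
```

send_rows([
  {"x": 0, "y": 0, "z": -3, "roll": 0, "claw": 1},
  {"x": 0, "y": 0, "z": -6, "roll": 0, "claw": 1},
  {"x": 0, "y": 0, "z": -9, "roll": 0, "claw": 1},
  {"x": 0, "y": 0, "z": -9, "roll": 0, "claw": 1},
  {"x": 0, "y": 0, "z": -9, "roll": 0, "claw": 1},
])

```text
clock: 12.55
eef_pos: [516.4, -54.2, 141.6]
tool_rot: [-3.138, -0.001, 1.778]
force: [0.0, -0.4, -0.2]
width: -0.2
```

send_rows([
  {"x": 0, "y": 0, "z": -1.5, "roll": 0, "claw": 1},
  {"x": 0, "y": 0, "z": -3, "roll": 0, "claw": 1},
  {"x": 0, "y": 0, "z": -4.2, "roll": 0, "claw": 1},
  {"x": 0, "y": 0, "z": -5, "roll": 0, "claw": 1},
  {"x": 0, "y": 0, "z": -5, "roll": 0, "claw": 1},
])

```text
clock: 12.97
eef_pos: [517.9, -55.0, 92.6]
tool_rot: [3.141, -0.0, 1.777]
force: [0.2, -0.5, -0.9]
width: -0.1
```

send_rows([
  {"x": 0, "y": 0, "z": -0.2, "roll": 0, "claw": 1},
  {"x": 0, "y": 0, "z": -0.4, "roll": 0, "claw": 1},
  {"x": 0, "y": 0, "z": -0.6, "roll": 0, "claw": 1},
  {"x": 0, "y": 0, "z": -0.6, "roll": 0, "claw": 1},
])

```text
clock: 13.3
eef_pos: [517.9, -55.3, 86.6]
tool_rot: [3.141, 0.0, 1.776]
force: [-0.5, 0.8, 0.3]
width: 0.0
```

send_rows([
  {"x": 0, "y": 0, "z": -0.1, "roll": 0, "claw": 1},
  {"x": 0, "y": 0, "z": -0.2, "roll": 0, "claw": 1},
  {"x": 0, "y": 0, "z": -0.3, "roll": 0, "claw": 1},
  {"x": 0, "y": 0, "z": -0.3, "roll": 0, "claw": 1},
])

```text
clock: 13.63
eef_pos: [518.0, -55.3, 85.2]
tool_rot: [3.141, 0.001, 1.776]
force: [-2.3, -0.1, 17.4]
width: 0.1
```

send_rows([
  {"x": 0, "y": 0, "z": -0.1, "roll": 0, "claw": 1},
  {"x": 0, "y": 0, "z": -0.1, "roll": 0, "claw": 1},
  {"x": 0, "y": 0, "z": -0.1, "roll": 0, "claw": 1},
])

```text
clock: 13.88
eef_pos: [518.0, -55.3, 84.9]
tool_rot: [3.14, 0.002, 1.776]
force: [-6.1, 0.5, 25.9]
width: 0.1
```

It holds 17–26 N at the same height with no creep, so this is the rigid stop. Withdrawing.

send_rows([
  {"x": 0, "y": 0, "z": 0.8, "roll": 0, "claw": 1},
  {"x": 0, "y": 0, "z": 2, "roll": 0, "claw": 1},
  {"x": 0, "y": 0, "z": 4, "roll": 0, "claw": 1},
  {"x": 0, "y": 0, "z": 7, "roll": 0, "claw": 1},
  {"x": 0, "y": 0, "z": 10, "roll": 0, "claw": 1},
])

```text
clock: 14.3
eef_pos: [516.9, -55.1, 182.9]
tool_rot: [-3.14, -0.001, 1.777]
force: [0.9, -0.1, 0.2]
width: -0.3
```

send_rows([
  {"x": 0, "y": 0, "z": 4, "roll": 0, "claw": 1},
  {"x": 0, "y": -4, "z": 5, "roll": 0, "claw": 1},
  {"x": -1, "y": -8, "z": 5, "roll": 0, "claw": 1},
  {"x": -2, "y": -12, "z": 5, "roll": 0, "claw": 1},
  {"x": -3, "y": -16, "z": 5, "roll": 0, "claw": 1},
])

```text
clock: 14.72
eef_pos: [487.2, -216.9, 233.0]
tool_rot: [3.141, 0.001, 1.777]
force: [1.0, -0.2, -0.8]
width: 0.4
```

send_rows([
  {"x": -1, "y": -4, "z": 0, "roll": 0, "claw": 1},
  {"x": -2, "y": -8, "z": 0, "roll": 0, "claw": 1},
  {"x": -3, "y": -12, "z": 0, "roll": 0, "claw": 1},
  {"x": -4, "y": -16, "z": 0, "roll": 0, "claw": 1},
  {"x": -4, "y": -16, "z": 0, "roll": 0, "claw": 1},
])

```text
clock: 15.13
eef_pos: [442.6, -386.0, 231.8]
tool_rot: [-3.138, 0.006, 1.763]
force: [-1.1, -0.4, 0.2]
width: 0.0
```

Run:
```python
from fit import *
im,p=cloud("top")
o=np.array([592.5,-38.7]);a=np.deg2rad(11.7);R=np.array([[np.cos(a),-np.sin(a)],[np.sin(a),np.cos(a)]])
q=(p[...,:2]-o)@R
m=(abs(p[...,2]-48)<4)&(abs(q[...,0]-50)<30)&(q[...,1]>66)&(q[...,1]<230)
print("rail",np.percentile(q[m],[1,50,99,100],axis=0).round(1).tolist())
k=(abs(q[...,1])<6)&(abs(q[...,0]+85)<4)&(p[...,2]>40);print("lever z",np.median(p[k][:,2]))
print(ctrl.read_state()["force"],ctrl.read_state()["eef_pos"])
ctrl.finish_job()
```

```text
rail [[23.2, 67.0], [47.6, 107.5], [72.3, 148.4], [73.4, 149.3]]
lever z 75.55730065013307
[ 1.68014047  0.8743273  -0.00556705] [ 444.47645875 -381.02883973  231.73245425]
the job is handed in; nothing more can be done
```

The rail is home against the stop and the clamp lever is fully down. The job was handed in about 15 s into the 42 s allowed, with the arm clear and touching nothing.

- **Rail:** I pushed it about 40 mm with the shut fingertips until it stalled against the stop, at 11 N with no further motion. Its outer edge last read jig y ≈ 149.3 mm against 150 mm for home, and the reading stayed there after clamping.
- **Lever:** I pressed it through the window until it stopped at fingertip height z ≈ 74 mm with 34 N. The depth image alone couldn't prove a full stroke, so I pressed a second time. It held 17–26 N at the same height. The lever last read z ≈ 75.6 mm at the press point, against about 75 mm when fully down.
- **Guard and bystanders:** I saw no sign of touching the guard or the window edge. The offcut and oil bottle were found within about 5 mm of where they started, and the tape measure within 10 mm. I put those shifts down to detector noise, since the arm stayed well clear of all three.
- **Disagreements and mishaps:**
  - The scene camera placed the rail's end about 3 mm further out and 11 mm to one side, at low confidence. I went with the depth reading and the stall.
  - My first two descent calls were refused because fields were missing; nothing moved.

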